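# Push an empty cream tin through the counter's waste flap

## Robot

A 7-joint arm with a two-finger parallel gripper is mounted at the origin on the work surface. World frame = base frame: x ahead of the robot, y to its left, z up, the work surface at z = 0. Lengths are in m, angles in rad, forces in N, time in s.
With the tool pointing down it reaches from about 0.4 to 0.875 m from the base axis. Payload 4.4 kg.
Tool frame: the origin (TCP) lies on the centre line of the jaws, within the pads' length; the fingertips stand 22 mm ahead of it and the grasp point (between the pads) lies 3 mm ahead of it; z points along the fingers, y is the direction in which the jaws open and shut (so a half turn about z gives the same grasp; the last joint's range is limited). The gripper opens to 85 mm and grips with 20 to 120 N. Pads are 22 mm wide; open, the fingers measure 114 mm over their backs; the gripper's body (76 mm by 85 mm) begins 54 mm behind the grasp point. The pads swing forward as they close: fully open they stand 13 mm farther back than shut.
Start: joints at [-1.395, 0.628, 0.038, 1.517, -0.027, 0.996, -0.02], TCP at [0.156, 0.631, 0.253] pointing down, gripper open.
Joint ranges: [-3.06, 3.06], [-0.37, 2.12], [-1.25, 1.32], [0.18, 2.47], [-1.1, 4.24], [0.23, 1.98], [-2.94, 2.94]. Speed limits (rad/s): [2.57, 2.57, 3.14, 3.14, 3.14, 3.14, 3.14].

## Interface

Orientations are given as [roll, pitch, yaw] about the fixed x, y, z axes, in that order (R = Rz(yaw) Ry(pitch) Rx(roll)).
In Python, from cell import bot gives the robot as it stands. The module is installed in compiled form; this text tells all that it offers.
- The arm moves only by the tool play_rows, never from a script. Its argument "rows" is a list of rows, each an object with "turn": the turn, a rotation vector about the tool's x, y, z in degrees, a list of three; "xyz": the shift along the tool's x, y, z in cm, a list of three; "gripper": the finger opening in cm, from 0 to 8.54. A call has 1 to 8 rows; each row is the pose to reach, as a shift and turn from the pose commanded when the call began, along the tool's axes at that moment; what a row does not reach only later rows make up. A row lasts 1/10 s, in which the tool goes at most 50 mm and 8.59 degrees, less where a joint would pass 70% of its speed; a pose out of reach is approached as far as the arm can. A call with a gripper value outside its range is refused whole. The fingers move at their own pace and stop on an object; "newtons" is the grip in N (left out, the last holds). Time passes only in rows, so rows that repeat a pose let the fingers close. It gives the time, the measured TCP pose, the force and the opening at its end, in the units of the state.
- bot.state(): the state, without advancing time (a new reading comes with each control period).
- bot.snapshot(name): name is "scene" or "top" or "wrist"; returns the picture (420x560x3 uint8, red, green, blue); there is no depth.
- bot.get_calibration(name): a dict with "mtx" (3x3 intrinsics, pixels), "distortion" ([k1, k2, p1, p2, k3] as OpenCV has them; the pictures are not rectified), "R" (3x3) and "t" (3): a world point X has camera coordinates R X + t. Camera axes: x right, y down, z forward; pixel columns grow to the right and rows downward; lengths in m; the calibration is good to about 2 mm. A picture is of the moment at which its call begins: read the wrist's pose just before it. get_calibration takes no time and is no camera call; for the wrist camera it gives the pose at the moment of the call.
- bot.job_done(): hands the job in, once; it reports no verdict.
The state is a dict: "clock": time; "joint_pos": joint angles; "qvel": joint speeds; "effort": joint torques, N m; "tcp_pos": TCP position; "tool_rot": TCP orientation; "wrist_force": force on the tool from outside, world axes, zero at the start; "moment": the same for the moment, N m; "width": finger opening in m.
Only numpy, scipy, OpenCV 4.12 (cv2) and the standard library are available. Lean on these libraries where they do the work, as an engineer would, in place of code of your own. Each camera call takes 0.05 s, during which the arm holds its last target.

## Task

Clear the small empty blue cream tin into the waste chute without picking it up: with one fingertip press the dark sprung metal flap in the counter down and keep it open, and with the other finger push the tin over the opening's near edge so that it drops into the waste drawer below. The tin is sticky, so it must never stand on the shut flap; slide it over the counter, never lift it or squeeze it. Then take the hand away so that the flap springs shut, and leave the milk jug, the tamper and the full tin standing where they are.

Things in the scene. Friction and masses are not known exactly. Their poses are not given: they have to be found in the camera images.
- panel: Waste panel: a 4 mm stainless sheet, 480 (x) by 720 (y), lying on the counter; tin and bystanders stand on it. Origin: centre of its opening at counter level, 4 mm below the sheet's top; x away from the robot's side, y towards the flap's hinge, z up. Opening 140 (x) by 240 (y), flat black rubber line around it, near edge at x = -70 mm. A waste drawer sits hidden below.
- opening (a point): The centre of the panel's opening, at the top of the sheet; axes as the panel's. The waste drawer below is an open tray from y = -280 to +160 mm and x = -120 to +120 mm; its floor is 180 mm under the counter.
- flap_hinge (a point): Middle of the hinge line, along the panel's x at y = +117 mm, at the top of the sheet: the flap's left end seen from the robot, two bright knuckles. The flap shuts by a spring whenever let go: 0.12 N m about the hinge to start it, 0.2 N m at 0.5 rad (5 N if pressed 40 mm from the hinge); it carries the tin's weight without opening. Its top is slippery (friction 0.25).
- flap (a joint): Dark metal flap, flush with the sheet: 136 (panel's x) by 234 mm from the hinge to its free end at y = -117. Value in rad: 0 shut (level), grows as the free end swings down, stop at 0.7. Sunk by d at a spot u from the hinge line, it stands at atan(d/u). At 0.45 or more a tin dropping at the middle or nearer the free end slides down it and under the free end into the drawer.
- tin_center (a point): The centre of the empty cream tin: an upright cylinder 52 mm across and 34 mm high, 28 to 49 g, blue with a white band, a blue lid with metal rim and two black punched holes. The point is on its axis, half-way up (17 mm above its foot). It starts standing on the sheet on the robot's side of the opening. Friction on the sheet about 0.6.
- jug_mid (a point): Bystander: steel milk jug, 86 mm across and 100 mm high, a wire handle reaching 76 mm from its axis along its own +y. The point is on its axis, 50 mm above its foot.
- tamper_mid (a point): Bystander: dark steel coffee tamper standing on its 58 mm base, 80 mm high. The point is on its axis, 40 mm above its foot.
- full_tin_mid (a point): Bystander: full unopened milk tin, white with a red band, 74 mm across and 78 mm high. The point is on its axis, 39 mm above its foot.

How it is judged:
By the outcome, as a careful person would: the job done as asked, in the order asked, and still so for the second after the job is handed in, with the robot touching nothing.
It also fails if it takes over 45 s, if anything falls off the work surface, if the arm or the gripper's body presses on something with over 40 N, if the wrist force passes 120 N, or if a joint passes its speed limit or range.

## Working session

There is one attempt and no reset: what is moved stays moved. The work goes in short steps, Python scripts to look and compute and a tool call to move; the robot and the scene stay as the last step left them, time stands still between calls to the robot, and variables do not carry over. Pictures are saved under pics/ and viewed, and the job is handed in when it is done.

Besides the shell and the picture viewer there is one more tool, called after "Request:" as name([rows], argument=value, ...), one row to a line, values as JSON. play_rows: Moves the arm, as the interface text tells. Its arguments: {"type":"object","properties":{"rows":{"type":"array"},"newtons":{"type":"number"}},"required":["rows"]}

```bash
mkdir -p pics
python3 - <<'E'
from cell import bot
import cv2, json
s=bot.state(); print(s)
for n in ("top","scene","wrist"):
    c=bot.get_calibration(n); print(n,c)
    im=bot.snapshot(n); cv2.imwrite(f"pics/{n}0.png",im[:,:,::-1])
print(bot.state()["clock"])
E
```

```text
{'clock': 0.0, 'joint_pos': array([-1.39476208,  0.6293661 ,  0.03841408,  1.51837575, -0.02700526,
        0.99628867, -0.01998914]), 'qvel': array([-2.22390289e-04, -1.33405213e-03,  4.86744294e-04, -8.74348519e-05,
       -1.28546849e-03,  4.74376826e-05,  3.04714823e-04]), 'effort': array([-4.27034720e-04, -5.63409162e+01,  1.22598846e+00, -1.93446028e+01,
        1.08736003e-02,  1.04648952e-02, -4.71054715e-07]), 'tcp_pos': array([0.15547876, 0.63052689, 0.25237311]), 'tool_rot': array([-3.13967184e+00,  5.74483195e-06,  2.89978878e+00]), 'wrist_force': array([-0.19187702,  0.68737819, -0.31159368]), 'moment': array([ 0.01707451,  0.03431062, -0.01497861]), 'width': 0.08570511800710796}
top {'mtx': array([[426.12776513,   0.        , 285.07363292],
       [  0.        , 426.12776513, 195.249697  ],
       [  0.        ,   0.        ,   1.        ]]), 'distortion': array([-0.08472986,  0.        ,  0.        ,  0.        ,  0.        ]), 'R': array([[ 0.06198709, -0.99806235, -0.00539843],
       [-0.97545292, -0.059436  , -0.21203527],
       [ 0.21130356,  0.01840937, -0.97724
[... 282 characters left out ...]
   , 0.        , 0.        ]), 'R': array([[ 0.14208277,  0.98978011, -0.01215845],
       [ 0.76764637, -0.11793356, -0.62992915],
       [-0.62492523,  0.08016869, -0.77655743]]), 't': array([-0.08975974, -0.44170989,  1.64197003])}
wrist {'mtx': array([[364.49861193,   0.        , 281.87611993],
       [  0.        , 364.49861193, 214.7743045 ],
       [  0.        ,   0.        ,   1.        ]]), 'distortion': array([-0.09772392,  0.        ,  0.        ,  0.        ,  0.        ]), 'R': array([[ 0.24038883,  0.97067543, -0.00155856],
       [ 0.92422454, -0.22839387,  0.30601509],
       [ 0.29668536, -0.07500307, -0.95202539]]), 't': array([-0.64786765, -0.03886064,  0.38016977])}
0.15
```

View pics/top0.png

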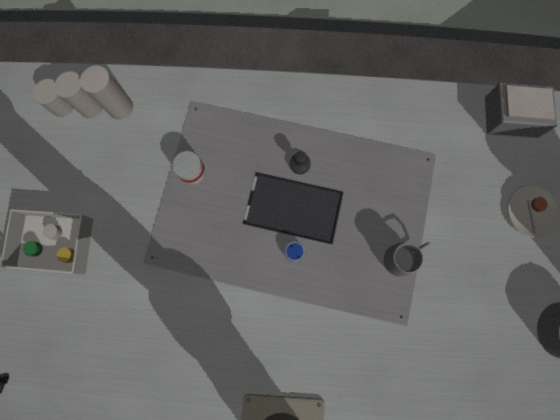

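View pics/scene0.png

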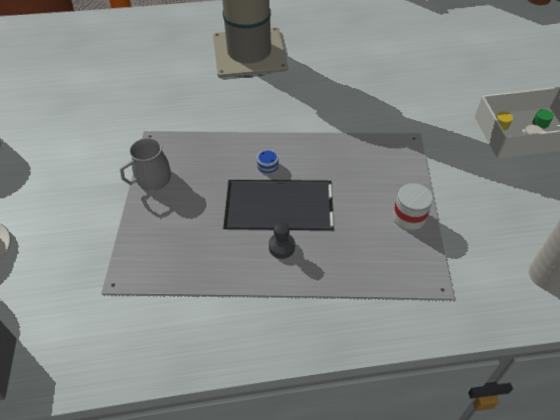

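View pics/wrist0.png

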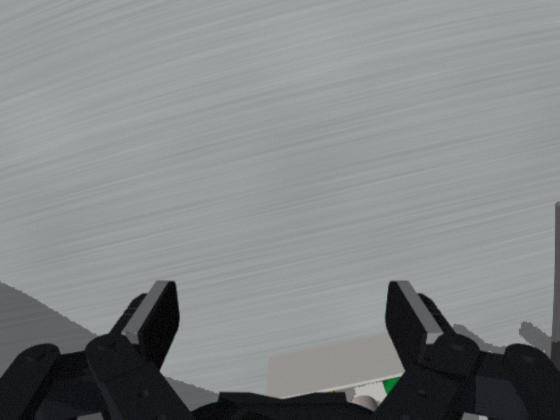

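The top view shows the black opening at about (293,208), the tin at (295,251), the tamper at (300,160), the jug at (407,258) and the full tin at (188,167). Next I measure them.

```bash
cat > h.py <<'E'
import numpy as np, cv2, json
from cell import bot
def ray(c,p):
    p=np.array(p,float).reshape(-1,1,2)
    u=cv2.undistortPoints(p,c["mtx"],c["distortion"]).reshape(-1,2)
    d=np.c_[u,np.ones(len(u))]@c["R"]   # R^T d
    o=-c["R"].T@c["t"]
    return o,d
def onplane(c,p,z):
    o,d=ray(c,p); s=(z-o[2])/d[:,2]; return o+d*s[:,None]
def proj(c,X):
    r,_=cv2.Rodrigues(c["R"]); return cv2.projectPoints(np.array(X,float).reshape(-1,3),r,c["t"],c["mtx"],c["distortion"])[0].reshape(-1,2)
E
python3 - <<'E'
from h import *
for n in ("top","scene"):
    im=cv2.imread(f"pics/{n}0.png"); c=bot.get_calibration(n)
    box={"top":(225,150,150,115),"scene":(205,130,150,140)}[n]
    x,y,w,h=box
    cv2.imwrite(f"pics/{n}0z.png",cv2.resize(im[y:y+h,x:x+w],None,fx=5,fy=5,interpolation=cv2.INTER_CUBIC))
    g=im.max(2)
    m=((g<62)*255).astype(np.uint8); 
    cs,_=cv2.findContours(m[y:y+h,x:x+w],0,2,offset=(x,y))
    k=max(cs,key=cv2.contourArea); r=cv2.minAreaRect(k)
    q=cv2.approxPolyDP(cv2.convexHull(k),5,True).reshape(-1,2)
    print(n,q.tolist(),onplane(c,q,.004).round(4).tolist())
    hsv=cv2.cvtColor(im,cv2.COLOR_BGR2HSV)
    b=((hsv[...,0]>100)&(hsv[...,0]<130)&(hsv[...,1]>120)).astype(np.uint8)
    cs,_=cv2.findContours(b[y:y+h,x:x+w],0,2,offset=(x,y))
    k=max(cs,key=cv2.contourArea); print("tin",cv2.boundingRect(k),cv2.minEnclosingCircle(k), onplane(c,[cv2.minEnclosingCircle(k)[0]],.036))
E
```

```text
top [[256, 172], [341, 191], [332, 242], [243, 223]] [[0.6862, 0.1137, 0.004], [0.6463, -0.1246, 0.004], [0.5041, -0.1053, 0.004], [0.5409, 0.1381, 0.004]]
tin (287, 243, 16, 17) ((294.4101257324219, 250.98313903808594), 8.1400146484375) [[ 0.4712332  -0.00533053  0.036     ]]
scene [[330, 181], [333, 229], [287, 257], [224, 228], [229, 180]] [[0.5399, 0.1373, 0.004], [0.6812, 0.1153, 0.004], [0.7396, 0.0017, 0.004], [0.6414, -0.1272, 0.004], [0.4994, -0.1039, 0.004]]
tin (259, 151, 18, 13) ((267.4117736816406, 157.0), 8.646349906921387) [[ 0.46785049 -0.0048701   0.036     ]]
```

View pics/top0z.png

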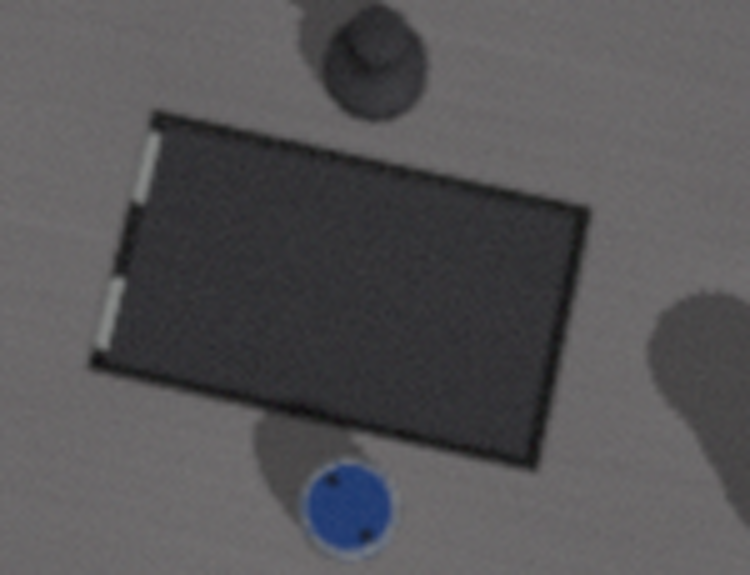

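View pics/scene0z.png

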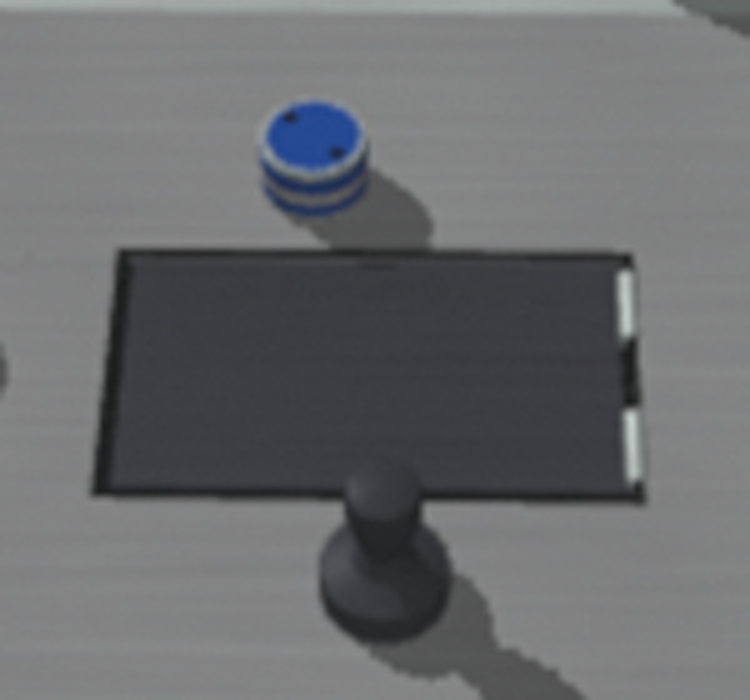

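Run:
```python
from h import *
from scipy.spatial.transform import Rotation as Ro
s=bot.state(); c=bot.get_calibration("wrist")
Rt=Ro.from_euler("xyz",s["tool_rot"]).as_matrix()
o=-c["R"].T@c["t"]; print("cam in tool",Rt.T@(o-s["tcp_pos"]), "axes\n",(c["R"]@Rt).T.round(3))
pts=[(178,282),(155,281),(177,322),(388,282),(412,281),(390,322)]
o,d=ray(c,pts); ot=Rt.T@(o-s["tcp_pos"]); dt=d@Rt
for p,q in zip(pts,dt):
    y=(.0427 if (q[1]>0) else -.0427); 
    if p[0] in(155,412): y=y
    print(p,(ot+q*(y-ot[1])/q[1]).round(4))
# panel frame
ct=bot.get_calibration("top"); cs=bot.get_calibration("scene")
O=np.array([.5925,.008]); a=np.deg2rad(-9.2); X=np.array([np.cos(a),np.sin(a)]); Y=np.array([-X[1],X[0]])
def pan(p): v=np.array(p[:2])-O; return np.array([v@X,v@Y]).round(4)
for n,p,z in [("tinlid",(294.9,251.3),.038),("tamper base",(300,162),.012),("jug rim",(407,257),.104),("full top",(187,165),.082)]:
    w=onplane(ct,[p],z)[0]; print(n,w.round(3),pan(w))
for n,p,z in [("tinlid",(267.4,157),.038),("tamper base",(282,247),.012),("jug rim",(147,150),.104),("full top",(414,197),.082)]:
    w=onplane(cs,[p],z)[0]; print(n,w.round(3),pan(w))
```

```text
cam in tool [ 0.07866974 -0.00116413 -0.12030392] axes
 [[-0.001 -0.952 -0.306]
 [ 1.    -0.001 -0.   ]
 [-0.    -0.306  0.952]]
(178, 282) [ 0.0091 -0.0427  0.0085]
(155, 281) [ 0.0222 -0.0427 -0.0152]
(177, 322) [-0.005  -0.0427  0.0016]
(388, 282) [0.0065 0.0427 0.0131]
(412, 281) [ 0.0203  0.0427 -0.0119]
(390, 322) [-0.0074  0.0427  0.0049]
tinlid [ 0.47  -0.007  0.038] [-0.1183 -0.034 ]
tamper base [ 0.72  -0.007  0.012] [0.1284 0.0056]
jug rim [ 0.467 -0.281  0.104] [-0.0778 -0.3055]
full top [0.673 0.289 0.082] [0.0349 0.2902]
tinlid [ 0.47  -0.005  0.038] [-0.1191 -0.0325]
tamper base [ 0.718 -0.006  0.012] [0.1257 0.0063]
jug rim [ 0.469 -0.28   0.104] [-0.0759 -0.3041]
full top [0.678 0.288 0.082] [0.04   0.2904]
```

Run:
```python
import cv2
im=cv2.imread("pics/wrist0.png"); cv2.imwrite("pics/wrist0z.png",cv2.resize(im[260:420,0:560],None,fx=1.42,fy=1.42))
```

```text
(no output)
```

View pics/wrist0z.png

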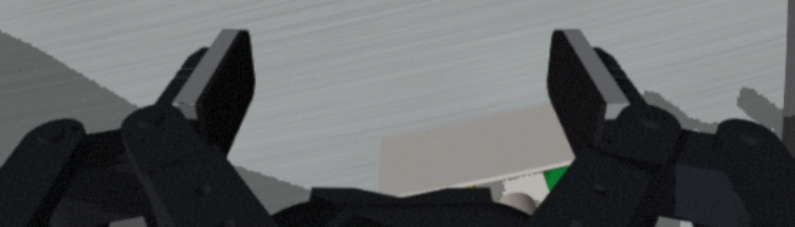

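```bash
cat >> h.py <<'E'
from scipy.spatial.transform import Rotation as Ro
O=np.array([.5925,.008]); PA=-9.2
def p2w(x,y):  # panel mm -> world m
    a=np.deg2rad(PA); X=np.array([np.cos(a),np.sin(a)]); Y=np.array([-X[1],X[0]])
    return O+X*x/1000+Y*y/1000
def w2p(w):
    a=np.deg2rad(PA); X=np.array([np.cos(a),np.sin(a)]); Y=np.array([-X[1],X[0]]); v=np.array(w[:2])-O
    return np.array([v@X,v@Y])*1000
def toolR(yang,tilt=0):
    """tool y horizontally at world angle yang deg, dipped by tilt deg; z down"""
    a=np.deg2rad(yang);t=np.deg2rad(tilt); h=np.array([np.cos(a),np.sin(a),0])
    y=np.cos(t)*h+[0,0,-np.sin(t)]; z=-np.sin(t)*h+[0,0,-np.cos(t)]
    return np.c_[np.cross(y,z),y,z]
def rel(base,tgt):
    (p0,R0),(p1,R1)=base,tgt
    return (R0.T@(np.array(p1)-p0)*100).round(2).tolist(), np.rad2deg(Ro.from_matrix(R0.T@R1).as_rotvec()).round(2).tolist()
def now():
    s=bot.state(); return s["tcp_pos"],Ro.from_euler("xyz",s["tool_rot"]).as_matrix()
E
python3 - <<'E'
from h import *
b=now()
print(rel(b,((.42,.33,.22),toolR(15))), rel(b,((.437,-.038,.15),toolR(-46))))
E
```

```text
([-32.88, -22.86, 3.3], [-0.07, 0.04, 61.15]) ([-43.34, -58.17, 10.35], [-0.05, 0.09, 122.15])
```

Request:
play_rows([
  {"xyz": [-32.9,-22.9,3.2],"turn": [0,0,61],"gripper": 3},
  {"xyz": [-32.9,-22.9,3.2],"turn": [0,0,61],"gripper": 3},
  {"xyz": [-32.9,-22.9,3.2],"turn": [0,0,61],"gripper": 3},
  {"xyz": [-32.9,-22.9,3.2],"turn": [0,0,61],"gripper": 3},
  {"xyz": [-32.9,-22.9,3.2],"turn": [0,0,61],"gripper": 3},
  {"xyz": [-32.9,-22.9,3.2],"turn": [0,0,61],"gripper": 3},
  {"xyz": [-32.9,-22.9,3.2],"turn": [0,0,61],"gripper": 3},
  {"xyz": [-32.9,-22.9,3.2],"turn": [0,0,61],"gripper": 3},
])

```text
clock: 0.95
tcp_pos: [0.4197, 0.3301, 0.2213]
tool_rot: [3.142, 0.0, 1.832]
wrist_force: [0.6, 0.6, -0.2]
width: 0.0301
```

Run:
```python
from h import *
b=now(); print(b[0],bot.state()["joint_pos"].round(2))
print(rel(b,((.437,-.038,.15),toolR(-46))))
```

```text
[0.419674   0.3300716  0.22126477] [-0.94  0.52  0.32  1.88 -0.23  0.77 -0.23]
([-36.0, -7.83, 7.14], [0.01, 0.01, 60.97])
```

Request:
play_rows([
  {"xyz": [-36,-7.8,7.1],"turn": [0,0,61],"gripper": 3},
  {"xyz": [-36,-7.8,7.1],"turn": [0,0,61],"gripper": 3},
  {"xyz": [-36,-7.8,7.1],"turn": [0,0,61],"gripper": 3},
  {"xyz": [-36,-7.8,7.1],"turn": [0,0,61],"gripper": 3},
  {"xyz": [-36,-7.8,7.1],"turn": [0,0,61],"gripper": 3},
  {"xyz": [-36,-7.8,7.1],"turn": [0,0,61],"gripper": 3},
  {"xyz": [-36,-7.8,7.1],"turn": [0,0,61],"gripper": 3},
  {"xyz": [-36,-7.8,7.1],"turn": [0,0,61],"gripper": 3},
])

```text
clock: 1.75
tcp_pos: [0.4372, -0.0407, 0.15]
tool_rot: [3.14, 0.002, 0.762]
wrist_force: [0.2, 0.5, 0.2]
width: 0.0298
```

Run:
```python
from h import *
b=now(); print(b[0],bot.state()["joint_pos"].round(2))
print(rel(b,((.437,-.038,.15),toolR(-46))))
c=bot.get_calibration("wrist")
im=bot.snapshot("wrist")[:,:,::-1]; cv2.imwrite("pics/wrist1.png",im)
hsv=cv2.cvtColor(im.copy(),cv2.COLOR_BGR2HSV)
m=((hsv[...,0]>100)&(hsv[...,0]<130)&(hsv[...,1]>120)).astype(np.uint8)
k=max(cv2.findContours(m,0,2)[0],key=cv2.contourArea); e=cv2.fitEllipse(cv2.convexHull(k)); print(e, cv2.boundingRect(k))
g=im.max(2)
```

```text
[ 0.43719624 -0.04068401  0.15003417] [-0.31  0.56  0.48  2.19 -0.54  0.5  -0.22]
([0.17, -0.21, 0.0], [0.1, 0.1, -0.35])
((278.75152587890625, 148.0550537109375), (69.02872467041016, 70.8927230834961), 40.11157989501953) (244, 113, 70, 71)
```

View pics/wrist1.png

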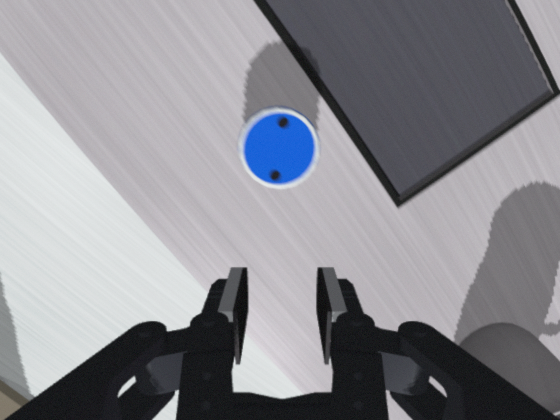

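The wrist view shows the tin lid at (279,148), ahead between the fingers, and the opening's near corner at (400,204). I'll take the relative positions from this view.

Run:
```python
from h import *
c=bot.get_calibration("wrist"); p,R=now()
t=onplane(c,[(278.7,148)],.038)[0]
w=onplane(c,[(400,205),(263,0),(556,93)],.004)
print("tin",t,w2p(t),"corner",[w2p(x).round(1) for x in w], w)
print("edge angle", np.rad2deg(np.arctan2(*(w[1]-w[0])[:2])))
print("tin in tool",R.T@(t-p), "width px->mm", 70/364.5*(c["R"]@t+c["t"])[2])
print("edge dist to tin", )
e=(w[1]-w[0])[:2]; e/=np.linalg.norm(e); v=(t-w[0])[:2]; print("dist tin to rubber outer line",e[0]*v[1]-e[1]*v[0], "along",v@e)
```

```text
tin [ 0.47050971 -0.01056845  0.038     ] [-117.45229808  -37.83354248] corner [array([ -72.3, -132.2]), array([-68.4,  43.7]), array([  71.4, -131.6])] [[ 0.49999464 -0.11093858  0.004     ]
 [ 0.5320187   0.06210455  0.004     ]
 [ 0.64193464 -0.13331492  0.004     ]]
edge angle 10.484766790930708
tin in tool [ 0.04704712 -0.00172412  0.11187411] width px->mm 0.04421662602547788
edge dist to tin
dist tin to rubber outer line 0.04725739356756863 along 0.09332878561235658
```

```bash
cat >> h.py <<'E'
def blue(im):
    hsv=cv2.cvtColor(np.ascontiguousarray(im),cv2.COLOR_RGB2HSV)
    m=((hsv[...,0]>100)&(hsv[...,0]<130)&(hsv[...,1]>120)).astype(np.uint8)
    ks=[k for k in cv2.findContours(m,0,2)[0] if cv2.contourArea(k)>30]
    return max(ks,key=cv2.contourArea) if ks else None
E
python3 - <<'E'
from h import *
b=now(); c=bot.get_calibration("wrist"); im=bot.snapshot("wrist"); cv2.imwrite("pics/wrist2.png",im[:,:,::-1])
k=blue(im); e=cv2.fitEllipse(cv2.convexHull(k)); print(e[0],b[0],bot.state()["tcp_pos"])
t=onplane(c,[e[0]],.038)[0]; print(t,w2p(t),b[1].T@(t-b[0]))
g=im.max(2)<70; m=g.astype(np.uint8)
k=max(cv2.findContours(m[:240],0,2)[0],key=cv2.contourArea)
q=cv2.approxPolyDP(cv2.convexHull(k),4,True).reshape(-1,2); print(q.tolist()); w=onplane(c,q,.004); print(w.round(4).tolist(),[w2p(x).round(1) for x in w])
E
```

```text
(272.3388977050781, 143.14303588867188) [ 0.4375093  -0.04369403  0.15000844] [ 0.43740373 -0.04064875  0.15016129]
[ 0.46997605 -0.00554767  0.038     ] [-118.78181653  -32.96267055] [ 0.05011955 -0.00573069  0.11184952]
[[556, 88], [393, 202], [252, 0], [512, 0]]
[[0.6441, -0.1304, 0.004], [0.4978, -0.1051, 0.004], [0.527, 0.0675, 0.004], [0.6563, -0.0586, 0.004]] [array([  73.1, -128.3]), array([ -75.4, -126.8]), array([-74.1,  48.2]), array([ 73.6, -55.5])]
```

```bash
sed -i 's/^O=.*; PA/O=np.array([.592,.0055]); PA/' h.py
python3 - <<'E'
from h import *
for i in range(3): print(bot.state()["tcp_pos"],bot.state()["qvel"].round(3))
im=bot.snapshot("top"); s=bot.state(); print(s["tcp_pos"],s["clock"])
b=now()
d=np.array([np.cos(np.deg2rad(44)),np.sin(np.deg2rad(44))]); tin=np.array([.470,-.0055])
print(w2p(tin)); g=p2w(-101,-8); print(g, np.rad2deg(np.arctan2(*(g-tin)[::-1])),np.linalg.norm(g-tin))
E
```

```text
[ 0.43740373 -0.04064875  0.15016129] [-0.072 -0.012 -0.05  -0.001 -0.009  0.03  -0.035]
[ 0.43740373 -0.04064875  0.15016129] [-0.072 -0.012 -0.05  -0.001 -0.009  0.03  -0.035]
[ 0.43740373 -0.04064875  0.15016129] [-0.072 -0.012 -0.05  -0.001 -0.009  0.03  -0.035]
[ 0.43734586 -0.03801146  0.15023101] 1.9
[-118.67193127  -30.36400381]
[0.49102019 0.01375091] 42.48437429912906 0.028503435259021593
```

Request:
play_rows([
  {"xyz": [0,0,4],"turn": [0,0,0],"gripper": 3},
  {"xyz": [0,0,8],"turn": [0,0,0],"gripper": 3},
  {"xyz": [0,-0.1,11.6],"turn": [0,0,0],"gripper": 3},
  {"xyz": [0,-0.1,11.6],"turn": [0,0,0],"gripper": 3},
  {"xyz": [0.4,-0.1,11.6],"turn": [0,0,0],"gripper": 3},
  {"xyz": [0.8,-0.1,11.6],"turn": [0,0,0],"gripper": 3},
  {"xyz": [1.2,-0.1,11.6],"turn": [0,0,0],"gripper": 3},
  {"xyz": [1.6,-0.1,11.6],"turn": [0,0,0],"gripper": 3},
])

```text
clock: 2.7
tcp_pos: [0.4494, -0.0236, 0.0353]
tool_rot: [3.141, -0.002, 0.772]
wrist_force: [0.2, 1.0, 0.6]
width: 0.0299
```

Run:
```python
from h import *
b=now(); c=bot.get_calibration("wrist"); im=bot.snapshot("wrist"); cv2.imwrite("pics/wrist3.png",im[:,:,::-1])
k=blue(im); e=cv2.fitEllipse(cv2.convexHull(k)); print(e[0],b[0],bot.state()["tcp_pos"])
t=onplane(c,[e[0]],.038)[0]; print(t,w2p(t),b[1].T@(t-b[0]))
```

```text
(282.8531494140625, 233.29525756835938) [ 0.44939074 -0.02359032  0.03533731] [ 0.44988496 -0.02310135  0.03522911]
[ 0.47314664 -0.00128618  0.038     ] [-116.23947608  -25.7012956 ] [ 0.03258461  0.00058511 -0.0026094 ]
```

View pics/wrist3.png

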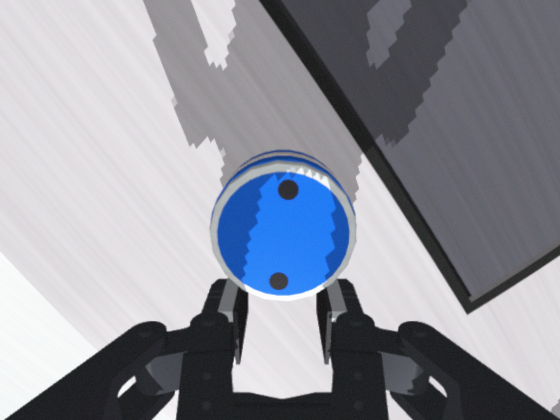

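Request:
play_rows([
  {"xyz": [0.4,0,0],"turn": [0,0,0],"gripper": 3},
  {"xyz": [0.9,0,0],"turn": [0,0,0],"gripper": 3},
  {"xyz": [1.4,0.1,0],"turn": [0,0,0],"gripper": 3},
  {"xyz": [1.8,0.1,0],"turn": [0,0,0],"gripper": 3},
  {"xyz": [2.1,0.1,0],"turn": [0,0,0],"gripper": 3},
  {"xyz": [2.2,0.1,0],"turn": [0,0,0],"gripper": 3},
  {"xyz": [2.2,0.1,0],"turn": [0,0,0],"gripper": 3},
])

```text
clock: 3.45
tcp_pos: [0.4649, -0.0097, 0.0344]
tool_rot: [-3.142, 0.0, 0.771]
wrist_force: [0.2, -0.0, -0.6]
width: 0.0302
```

Run:
```python
from h import *
b=now(); c=bot.get_calibration("wrist"); im=bot.snapshot("wrist"); cv2.imwrite("pics/wrist4.png",im[:,:,::-1])
k=blue(im); e=cv2.fitEllipse(cv2.convexHull(k)); print(e[0],b[0],bot.state()["tcp_pos"])
t=onplane(c,[e[0]],.038)[0]; print(t,w2p(t),b[1].T@(t-b[0]))
```

```text
(281.84576416015625, 234.3006591796875) [ 0.46491207 -0.00966702  0.03440728] [ 0.46481031 -0.00976122  0.03439941]
[0.4884481  0.01287397 0.038     ] [-103.3987909    -9.27688195] [ 0.03258816  0.00022671 -0.00359296]
```

View pics/wrist4.png

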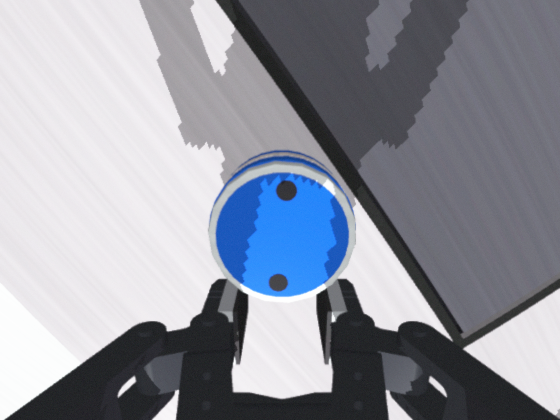

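```bash
cat >> h.py <<'E'
TIP=np.array([0,.0465,.0095])
def pose(phi,px=-52,py=70.5,zp=-.0238,tilt=22):
    R=toolR(90-phi+PA,tilt); P=np.append(p2w(px,py),zp); return P-R@TIP,R
def show(p,R):
    pu=p+R@(TIP*[1,-1,1]); pr=p+R@TIP; print("tcp",p.round(4),"push",w2p(pu).round(1),pu[2].round(4),"press",w2p(pr).round(1),pr[2].round(4))
E
python3 - <<'E'
from h import *
b=now()
show(*pose(62)); show(*pose(28))
up=(np.array(b[0])+[-.025,-.025,.09],b[1]); hi=pose(62,zp=.031)
print(rel(b,up)); print(rel(up,hi)); print(rel(b,hi))
E
```

```text
tcp [0.5145 0.0707 0.0024] push [-128.1   30. ] 0.011 press [-52.   70.5] -0.0238
tcp [0.528  0.0519 0.0024] push [-92.5  -5.6] 0.011 press [-52.   70.5] -0.0238
([-3.54, 0.05, -9.0], [0.0, 0.0, 0.0])
([12.7, -2.36, 6.72], [19.6, -12.41, -63.82])
([9.17, -2.31, -2.28], [19.6, -12.41, -63.82])
```

Request:
play_rows([
  {"xyz": [-1.5,0,0],"turn": [0,0,0],"gripper": 3},
  {"xyz": [-3.5,0,0],"turn": [0,0,0],"gripper": 3},
  {"xyz": [-3.5,0,-4.5],"turn": [0,0,0],"gripper": 3},
  {"xyz": [-3.5,0,-9],"turn": [0,0,0],"gripper": 8.54},
  {"xyz": [-3.5,0,-9],"turn": [0,0,0],"gripper": 8.54},
  {"xyz": [-3.5,0,-9],"turn": [0,0,0],"gripper": 8.54},
])

```text
clock: 4.1
tcp_pos: [0.4402, -0.0339, 0.1251]
tool_rot: [3.14, -0.002, 0.771]
wrist_force: [-0.3, -0.2, -1.0]
width: 0.0724
```

Run:
```python
from h import *
b=now(); print(b[0])
mid=pose(62,zp=.081);hi=pose(62,zp=.031)
print(rel(b,mid)); print(rel(b,hi))
im=bot.snapshot("top"); c=bot.get_calibration("top"); k=blue(im); e=cv2.minEnclosingCircle(k); t=onplane(c,[e[0]],.038)[0]; print(t,w2p(t))
im=bot.snapshot("wrist"); cv2.imwrite("pics/wrist5.png",im[:,:,::-1]); c=bot.get_calibration("wrist"); k=blue(im); e=cv2.minEnclosingCircle(k); t=onplane(c,[e[0]],.038)[0]; print(t,w2p(t),bot.state()["width"],bot.state()["clock"])
```

```text
[ 0.44017827 -0.03390603  0.12512604]
([12.61, -2.32, 1.81], [19.71, -12.45, -63.79])
([12.61, -2.33, 6.81], [19.71, -12.45, -63.79])Traceback (most recent call last):
  File "<stdin>", line 5, in <module>
cv2.error: OpenCV(4.12.0) /io/opencv/modules/imgproc/src/shapedescr.cpp:201: error: (-215:Assertion failed) count >= 0 && (depth == CV_32F || depth == CV_32S) in function 'minEnclosingCircle'
```

Request:
play_rows([
  {"xyz": [1.6,-0.3,-1.0],"turn": [2.5,-1.6,-8],"gripper": 8.54},
  {"xyz": [3.2,-0.6,-1.0],"turn": [5,-3.1,-16],"gripper": 8.54},
  {"xyz": [4.7,-0.9,-0.5],"turn": [7.4,-4.7,-23.9],"gripper": 8.54},
  {"xyz": [6.3,-1.2,0],"turn": [9.9,-6.2,-31.9],"gripper": 8.54},
  {"xyz": [7.9,-1.5,0.5],"turn": [12.3,-7.8,-39.9],"gripper": 8.54},
  {"xyz": [9.5,-1.7,1],"turn": [14.8,-9.3,-47.8],"gripper": 8.54},
  {"xyz": [11,-2,1.4],"turn": [17.2,-10.9,-55.8],"gripper": 8.54},
  {"xyz": [12.6,-2.3,1.8],"turn": [19.7,-12.4,-63.8],"gripper": 8.54},
])

```text
clock: 4.95
tcp_pos: [0.5134, 0.0706, 0.1045]
tool_rot: [-2.752, -0.004, 1.903]
wrist_force: [-0.4, 0.0, -0.3]
width: 0.0852
```

Request:
play_rows([
  {"xyz": [0,0,0],"turn": [0,0,0],"gripper": 8.54},
  {"xyz": [0,0,0],"turn": [0,0,0],"gripper": 8.54},
])

```text
clock: 5.15
tcp_pos: [0.513, 0.0702, 0.1048]
tool_rot: [-2.753, -0.002, 1.898]
wrist_force: [0.1, -1.5, 0.1]
width: 0.0851
```

Run:
```python
from h import *
b=now(); print(b[0],bot.state()["joint_pos"].round(2)); show(*b)
for n in ("scene","wrist"):
    c=bot.get_calibration(n); im=bot.snapshot(n); cv2.imwrite(f"pics/{n}6.png",im[:,:,::-1]); k=blue(im)
    if k is not None: e=cv2.minEnclosingCircle(k); t=onplane(c,[e[0]],.038)[0]; print(n,t,w2p(t),e,cv2.boundingRect(k))
b=now();show(*b);print(bot.state()["width"],bot.state()["clock"])
print(rel(b,pose(62,zp=.031)),rel(b,pose(62)))
```

```text
[0.51298695 0.07018637 0.10475691] [-0.48  0.88  0.46  1.68 -0.31  1.05  0.43]
tcp [0.513  0.0702 0.1048] push [-129.5   29.4] 0.1136 press [-53.5  69.7] 0.0784
scene [0.48588707 0.01251079 0.038     ] [-105.86881704  -10.04486006] ((275.5, 161.0), 8.732224464416504) (267, 155, 18, 13)
wrist [0.48801501 0.01298239 0.038     ] [-103.84364864   -9.23910127] ((262.42156982421875, 305.42156982421875), 36.20109558105469) (230, 273, 66, 65)
tcp [0.513  0.0688 0.1059] push [-129.4   28.1] 0.1147 press [-53.2  68.3] 0.0796
0.08536009439546735 5.25
([0.12, 2.02, 4.44], [-0.19, -0.11, -0.17]) ([0.12, 4.09, 9.51], [-0.19, -0.11, -0.17])
```

View pics/wrist6.png

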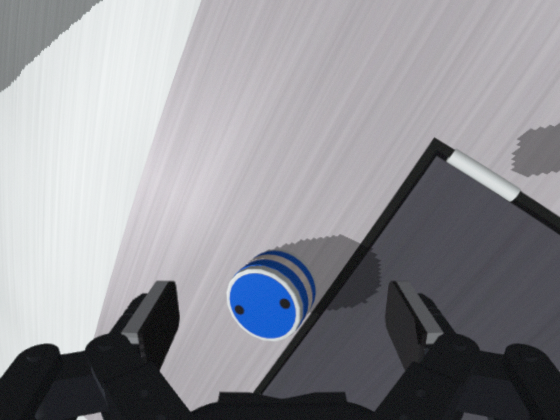

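View pics/scene6.png

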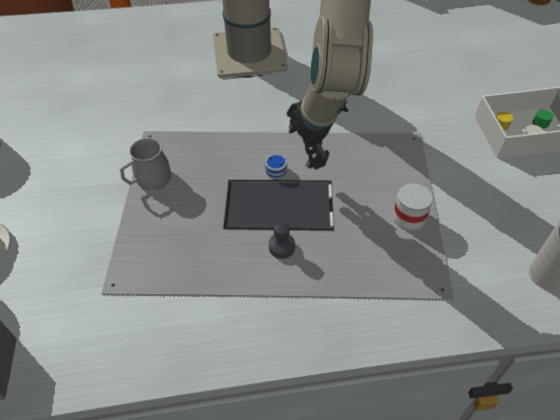

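Run:
```python
from h import *
c=bot.get_calibration("wrist"); b=now(); show(*b)
im=bot.snapshot("wrist")
w=onplane(c,[(435,140),(449,153),(519,195),(377,248),(265,390)],.004); print([w2p(x).round(1) for x in w]); show(*now())
# pad tip corners in tool frame
o,d=ray(c,[(178,282),(388,282),(155,281),(412,281)]); ot=b[1].T@(o-b[0]); dt=d@b[1]
for q in dt: print((ot+q*(.0095-ot[2])/q[2]).round(4),(ot+q*(.011-ot[0])/q[0]).round(4))
```

```text
tcp [0.513  0.0688 0.1059] push [-129.4   28.1] 0.1147 press [-53.2  68.3] 0.0796
[array([-72.8, 122.5]), array([-62.7, 120.4]), array([-19.8, 121. ]), array([-64.8,  50.6]), array([ -68.9, -109.9])]
tcp [0.5132 0.0688 0.1063] push [-129.2   28.1] 0.115 press [-53.   68.3] 0.08
[ 0.0077 -0.0425  0.0095] [ 0.011  -0.0405  0.0034]
[0.0076 0.0418 0.0095] [0.011  0.0397 0.0032]
[ 0.0081 -0.0519  0.0095] [ 0.011  -0.0497  0.004 ]
[0.0079 0.0516 0.0095] [0.011  0.0493 0.0037]
```

Request:
play_rows([
  {"xyz": [0.1,1,2.4],"turn": [0,0,0],"gripper": 8.54},
  {"xyz": [0.1,2,4.7],"turn": [0,0,0],"gripper": 8.54},
  {"xyz": [0.1,2.6,6.1],"turn": [0,0,0],"gripper": 8.54},
  {"xyz": [0.1,2.9,6.8],"turn": [0,0,0],"gripper": 8.54},
  {"xyz": [0.1,3.2,7.4],"turn": [0,0,0],"gripper": 8.54},
  {"xyz": [0.1,3.4,7.9],"turn": [0,0,0],"gripper": 8.54},
  {"xyz": [0.1,3.4,7.9],"turn": [0,0,0],"gripper": 8.54},
])

```text
clock: 6.0
tcp_pos: [0.5154, 0.0715, 0.0206]
tool_rot: [-2.756, -0.001, 1.898]
wrist_force: [-1.8, -0.2, 4.4]
width: 0.0853
```

Run:
```python
from h import *
show(*now()); s=bot.state(); print(s["wrist_force"])
for n in ("scene","wrist"):
    im=bot.snapshot(n); cv2.imwrite(f"pics/{n}7.png",im[:,:,::-1]); 
    if n=="scene": cv2.imwrite("pics/scene7z.png",cv2.resize(im[120:280,190:380,::-1],None,fx=4,fy=3.7,interpolation=2))
b=now();show(*b); print(bot.state()["wrist_force"])
print(rel(b,pose(62)))
```

```text
tcp [0.5154 0.0715 0.0206] push [-127.4   31.1] 0.0293 press [-51.3  71.5] -0.0056
[-1.83252492 -0.21261697  4.3837664 ]
tcp [0.5154 0.0714 0.0211] push [-127.3   31. ] 0.0298 press [-51.2  71.4] -0.0052
[-1.70871344 -0.452245    4.61460297]
([-0.04, 0.6, 1.77], [-0.08, -0.05, -0.02])
```

View pics/wrist7.png

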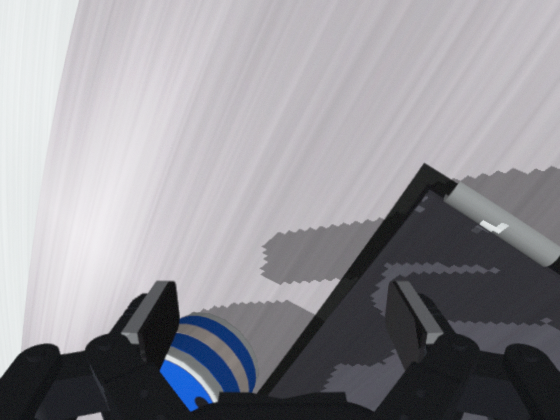

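View pics/scene7z.png

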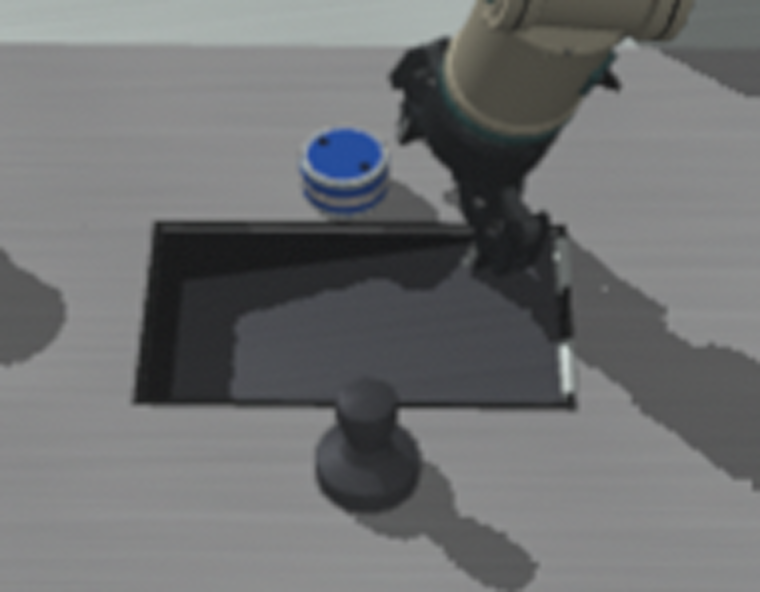

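Request:
play_rows([
  {"xyz": [0,0.1,0.4],"turn": [0,0,0],"gripper": 8.54},
  {"xyz": [0,0.3,0.8],"turn": [0,0,0],"gripper": 8.54},
  {"xyz": [0,0.4,1.2],"turn": [0,0,0],"gripper": 8.54},
  {"xyz": [0,0.5,1.5],"turn": [0,0,0],"gripper": 8.54},
  {"xyz": [0,0.6,1.8],"turn": [0,0,0],"gripper": 8.54},
  {"xyz": [0,0.6,1.8],"turn": [0,0,0],"gripper": 8.54},
])

```text
clock: 6.7
tcp_pos: [0.5158, 0.0706, 0.0021]
tool_rot: [-2.759, 0.001, 1.898]
wrist_force: [0.8, -1.4, 5.8]
width: 0.0854
```

Run:
```python
from h import *
im=bot.snapshot("scene"); cv2.imwrite("pics/scene8z.png",cv2.resize(im[120:280,190:380,::-1],None,fx=4,fy=3.7,interpolation=2))
c=bot.get_calibration("wrist"); im=bot.snapshot("wrist"); cv2.imwrite("pics/wrist8.png",im[:,:,::-1])
b=now();show(*b); s=bot.state(); print(s["wrist_force"],s["moment"],s["clock"])
for f in (58,54,50,46,42,38,34,30,28,24): print(f,rel(b,pose(f,px=-51,py=71)))
```

```text
tcp [0.5158 0.0706 0.0022] push [-126.9   30.2] 0.0108 press [-50.7  70.6] -0.024
[ 1.59972501 -2.84813926  5.1843929 ] [-0.33149053 -0.52207366  0.07587527] 6.8
58 ([-0.23, -0.01, -0.02], [0.08, -1.46, -3.77])
54 ([-0.5, 0.02, -0.03], [0.08, -2.96, -7.48])
50 ([-0.77, 0.07, -0.05], [0.07, -4.45, -11.19])
46 ([-1.04, 0.13, -0.07], [0.07, -5.95, -14.9])
42 ([-1.31, 0.21, -0.11], [0.07, -7.45, -18.61])
38 ([-1.56, 0.3, -0.14], [0.07, -8.94, -22.32])
34 ([-1.81, 0.42, -0.19], [0.06, -10.44, -26.03])
30 ([-2.05, 0.55, -0.24], [0.06, -11.93, -29.74])
28 ([-2.16, 0.62, -0.27], [0.06, -12.68, -31.59])
24 ([-2.39, 0.77, -0.33], [0.06, -14.18, -35.3])
```

View pics/wrist8.png

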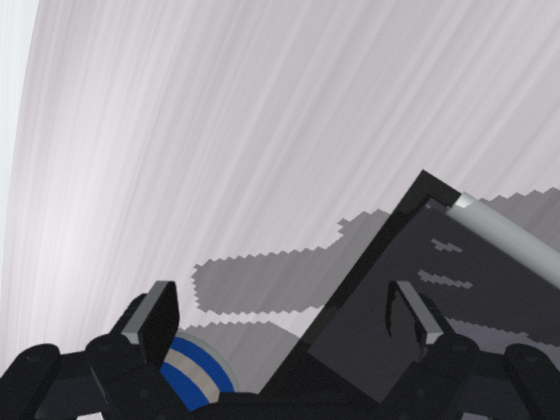

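View pics/scene8z.png

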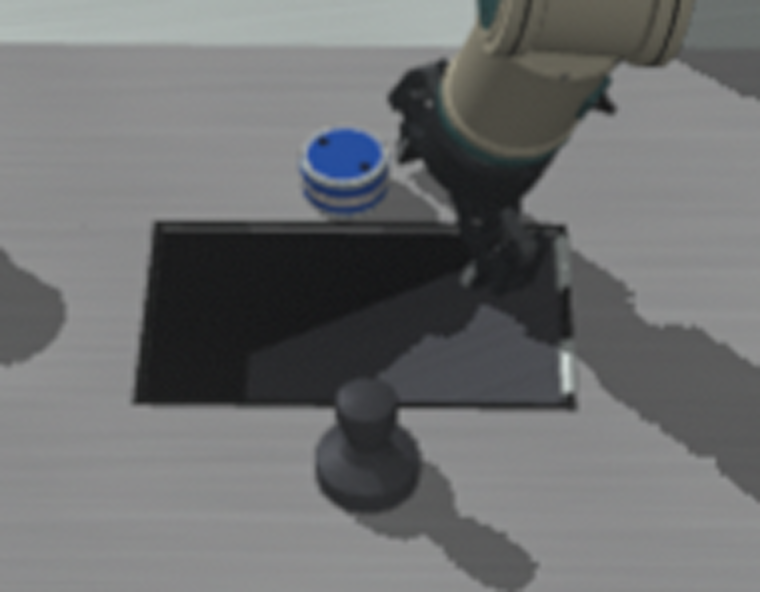

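Run:
```python
from h import *
c=bot.get_calibration("scene")
for th in np.arange(.35,.75,.05):
    w=p2w(-68,117-234*np.cos(th)); print(th.round(2),proj(c,[[*w,.004-.234*np.sin(th)]]).round(1), "target 251.3 215.1")
```

```text
0.35 [[239.3 202.7]] target 251.3 215.1
0.4 [[241.3 205.4]] target 251.3 215.1
0.45 [[243.5 208. ]] target 251.3 215.1
0.5 [[245.8 210.5]] target 251.3 215.1
0.55 [[248.3 212.9]] target 251.3 215.1
0.6 [[250.9 215.2]] target 251.3 215.1
0.65 [[253.7 217.4]] target 251.3 215.1
0.7 [[256.7 219.5]] target 251.3 215.1
```

Request:
play_rows([
  {"xyz": [-0.2,0,0],"turn": [0.1,-1.5,-3.8],"gripper": 8.54},
  {"xyz": [-0.4,0,0],"turn": [0.1,-2.2,-5.6],"gripper": 8.54},
  {"xyz": [-0.5,0,0],"turn": [0.1,-3,-7.5],"gripper": 8.54},
  {"xyz": [-0.65,0.05,0],"turn": [0.1,-3.7,-9.3],"gripper": 8.54},
  {"xyz": [-0.8,0.1,-0.05],"turn": [0.1,-4.5,-11.2],"gripper": 8.54},
  {"xyz": [-0.9,0.1,-0.05],"turn": [0.1,-5.2,-13],"gripper": 8.54},
  {"xyz": [-1.05,0.15,-0.05],"turn": [0.1,-6,-14.9],"gripper": 8.54},
  {"xyz": [-1.05,0.15,-0.05],"turn": [0.1,-6,-14.9],"gripper": 8.54},
])

```text
clock: 7.6
tcp_pos: [0.5191, 0.062, 0.0014]
tool_rot: [-2.755, -0.002, 2.181]
wrist_force: [1.5, -3.2, 4.2]
width: 0.0851
```

Run:
```python
from h import *
c=bot.get_calibration("scene"); im=bot.snapshot("scene"); cv2.imwrite("pics/scene9z.png",cv2.resize(im[120:280,190:380,::-1],None,fx=4,fy=3.7,interpolation=2))
k=blue(im); e=cv2.minEnclosingCircle(k); t=onplane(c,[e[0]],.038)[0]; print("tin",w2p(t))
b=now();show(*b); s=bot.state(); print(s["wrist_force"],s["clock"])
for f in (44,42,40,38,36,34,32,30,28,24): print(f,rel(b,pose(f,px=-51,py=71)))
```

```text
tin [-97.58779479 -21.59085401]
tcp [0.519  0.062  0.0014] push [-114.6   11.6] 0.0102 press [-52.7  71.6] -0.0249
[ 0.95163369 -2.72094212  5.39527359] 7.65
44 ([-0.29, 0.04, -0.12], [-0.17, -0.83, -1.75])
42 ([-0.43, 0.04, -0.13], [-0.17, -1.59, -3.61])
40 ([-0.57, 0.05, -0.13], [-0.17, -2.34, -5.46])
38 ([-0.7, 0.07, -0.14], [-0.16, -3.09, -7.31])
36 ([-0.84, 0.09, -0.15], [-0.16, -3.84, -9.17])
34 ([-0.97, 0.11, -0.16], [-0.16, -4.59, -11.02])
32 ([-1.11, 0.14, -0.17], [-0.16, -5.34, -12.87])
30 ([-1.24, 0.17, -0.18], [-0.15, -6.1, -14.73])
28 ([-1.37, 0.21, -0.2], [-0.15, -6.85, -16.58])
24 ([-1.63, 0.3, -0.23], [-0.15, -8.35, -20.29])
```

View pics/scene9z.png

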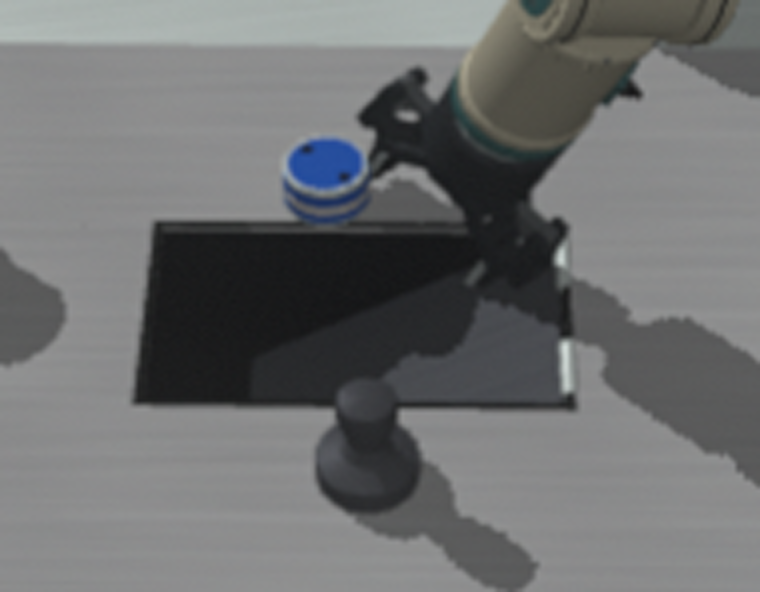

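```bash
cat > sim.py <<'E'
import numpy as np
from h import *
def sim(path,tin,tilt,mu=0,n=60):
    t=np.array(tin,float); ct=np.cos(np.deg2rad(tilt)); out=[]
    for (a,b) in zip(path[:-1],path[1:]):
        for s in np.linspace(0,1,n):
            phi,px,py=np.array(a)*(1-s)+np.array(b)*s; f=np.deg2rad(phi)
            yd=np.array([np.sin(f),np.cos(f)]); td=np.array([np.cos(f),-np.sin(f)])
            r=t-np.array([px,py]); q=np.array([r@yd,r@td])   # tool coords rel press tip
            lo,hi=-(46.5+52)*ct,-(46.5+43)*ct
            cp=np.array([np.clip(q[0],lo,hi),np.clip(q[1],-11,11)])
            v=q-cp; d=np.linalg.norm(v)
            if d<26: q=cp+v/d*26; t=np.array([px,py])+q[0]*yd+q[1]*td
        out.append((np.array(b).round(1).tolist(),t.round(1).tolist(),q.round(1).tolist()))
    return out
E
python3 - <<'E'
from sim import *
print("check",sim([(62,-51,71),(46,-52.7,71.6)],(-103.8,-9.2),22))
for path in ([(58,-54,60),(52,-54,60),(46,-54,57),(40,-52,55),(34,-50,52),(28,-46,50),(28,-36,50)],
             [(58,-54,56),(52,-54,56),(46,-53,54),(40,-51,52),(34,-49,50),(28,-46,48),(28,-36,48)]):
    for o in sim(path,(-96,-21),26): print(o)
    print()
E
```

```text
check [([46.0, -52.7, 71.6], [-95.1, -20.5], [-94.5, 36.8])]
([52, -54, 60], [-96.0, -21.0], [-83.0, 38.0])
([46, -54, 57], [-89.3, -28.6], [-84.9, 37.0])
([40, -52, 55], [-80.6, -36.7], [-88.6, 37.0])
([34, -50, 52], [-71.1, -45.0], [-92.2, 36.7])
([28, -46, 50], [-62.4, -54.3], [-99.8, 34.4])
([28, -36, 50], [-60.4, -58.2], [-107.0, 29.3])

([52, -54, 56], [-94.7, -22.7], [-80.5, 37.0])
([46, -53, 54], [-87.6, -30.8], [-83.8, 37.0])
([40, -51, 52], [-78.9, -38.9], [-87.6, 37.0])
([34, -49, 50], [-69.7, -46.5], [-91.5, 36.8])
([28, -46, 48], [-60.9, -55.1], [-98.0, 35.2])
([28, -36, 48], [-58.1, -59.5], [-105.3, 30.9])
```

Run:
```python
from h import *
b=now();show(*b)
for i in (1,2,3,4):
    s=i/4; print(rel(b,pose(46+12*s,px=-52.7-1.3*s,py=71.6-15.6*s,zp=-.0249-.0054*s,tilt=22+4*s)))
show(*pose(58,-54,56,-.0303,26))
```

```text
tcp [0.519  0.062  0.0014] push [-114.6   11.6] 0.0102 press [-52.7  71.6] -0.0249
([-0.04, -0.2, 0.16], [0.83, 1.07, 2.87])
([-0.1, -0.39, 0.31], [1.82, 2.27, 5.62])
([-0.17, -0.57, 0.46], [2.81, 3.52, 8.35])
([-0.24, -0.73, 0.6], [3.8, 4.82, 11.06])
tcp [ 0.513   0.0548 -0.0014] push [-124.9   11.7] 0.0105 press [-54.  56.] -0.0303
```

Request:
play_rows([
  {"xyz": [0.27,-0.05,0.03],"turn": [0,1.6,3.7],"gripper": 8.54},
  {"xyz": [0.35,-0.2,0.15],"turn": [0.8,3.3,8],"gripper": 8.54},
  {"xyz": [0.1,-0.45,0.35],"turn": [2.2,4.1,9.7],"gripper": 8.54},
  {"xyz": [-0.24,-0.73,0.6],"turn": [3.8,4.8,11],"gripper": 8.54},
  {"xyz": [-0.24,-0.73,0.6],"turn": [3.8,4.8,11],"gripper": 8.54},
  {"xyz": [-0.24,-0.73,0.6],"turn": [3.8,4.8,11],"gripper": 8.54},
])

```text
clock: 8.25
tcp_pos: [0.5124, 0.0545, -0.0018]
tool_rot: [-2.687, -0.0, 1.97]
wrist_force: [-0.3, -2.6, 2.4]
width: 0.0853
```

Run:
```python
from sim import *
c=bot.get_calibration("scene"); im=bot.snapshot("scene"); cv2.imwrite("pics/scene10z.png",cv2.resize(im[120:280,190:380,::-1],None,fx=4,fy=3.7,interpolation=2))
k=blue(im); e=cv2.minEnclosingCircle(k); t=onplane(c,[e[0]],.038)[0]; print("tin",w2p(t))
b=now();show(*b); s=bot.state(); print(s["wrist_force"],s["clock"])
for (f,x,y) in ((54,-54,56),(52,-54,56),(49,-53.5,55),(46,-53,54),(43,-52,53),(40,-51,52),(37,-50,51),(34,-49,50),(31,-47.5,49),(28,-46,48),(28,-41,48),(28,-36,48)): print(f,rel(b,pose(f,x,y,-.0303,26)))
```

```text
tin [-97.58779479 -21.59085401]
tcp [ 0.5124  0.0545 -0.0016] push [-125.4   11.2] 0.0103 press [-54.6  55.6] -0.0306
[-1.04130334 -3.60612748  1.8690505 ] 8.3
54 ([-0.25, 0.06, -0.05], [-0.05, -1.73, -3.55])
52 ([-0.38, 0.07, -0.06], [-0.05, -2.61, -5.34])
49 ([-0.69, 0.08, -0.06], [-0.05, -3.92, -8.04])
46 ([-0.99, 0.11, -0.08], [-0.05, -5.24, -10.73])
43 ([-1.32, 0.17, -0.11], [-0.05, -6.56, -13.43])
40 ([-1.65, 0.25, -0.15], [-0.05, -7.87, -16.13])
37 ([-1.97, 0.34, -0.19], [-0.05, -9.19, -18.82])
34 ([-2.29, 0.44, -0.24], [-0.05, -10.51, -21.52])
31 ([-2.64, 0.58, -0.31], [-0.05, -11.82, -24.21])
28 ([-2.97, 0.73, -0.38], [-0.05, -13.14, -26.91])
28 ([-3.24, 1.11, -0.57], [-0.05, -13.14, -26.91])
28 ([-3.5, 1.49, -0.75], [-0.05, -13.14, -26.91])
```

View pics/scene10z.png

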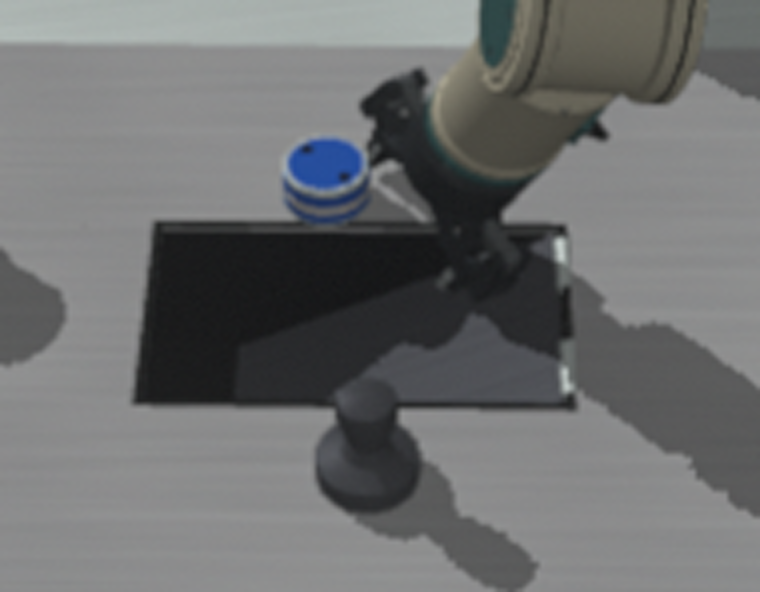

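Request:
play_rows([
  {"xyz": [-0.25,0.05,-0.05],"turn": [0,-1.7,-3.5],"gripper": 8.54},
  {"xyz": [-0.4,0.05,-0.05],"turn": [0,-2.6,-5.3],"gripper": 8.54},
  {"xyz": [-0.7,0.1,-0.05],"turn": [0,-3.9,-8],"gripper": 8.54},
  {"xyz": [-1,0.1,-0.1],"turn": [0,-5.2,-10.7],"gripper": 8.54},
  {"xyz": [-1.3,0.15,-0.1],"turn": [0,-6.6,-13.4],"gripper": 8.54},
  {"xyz": [-1.65,0.25,-0.15],"turn": [0,-7.9,-16.1],"gripper": 8.54},
  {"xyz": [-1.65,0.25,-0.15],"turn": [0,-7.9,-16.1],"gripper": 8.54},
])

```text
clock: 9.0
tcp_pos: [0.5222, 0.041, -0.0011]
tool_rot: [-2.688, 0.001, 2.285]
wrist_force: [-0.9, 0.0, 3.7]
width: 0.0856
```

Run:
```python
from sim import *
c=bot.get_calibration("scene"); im=bot.snapshot("scene"); cv2.imwrite("pics/scene11z.png",cv2.resize(im[120:280,190:380,::-1],None,fx=4,fy=3.7,interpolation=2))
k=blue(im); e=cv2.minEnclosingCircle(k); t=onplane(c,[e[0]],.038)[0]; print("tin",w2p(t))
b=now();show(*b); s=bot.state(); print(s["wrist_force"],s["clock"])
for (f,x,y) in ((40,-51,52),(37,-50,51),(34,-49,50),(31,-47.5,49),(28,-46,48),(28,-41,48),(28,-36,48)): print(f,rel(b,pose(f,x,y,-.0303,26)))
```

```text
tin [-79.63663397 -39.17699333]
tcp [ 0.5222  0.0409 -0.0011] push [-104.1  -11.4] 0.0107 press [-50.4  52.6] -0.03
[-0.88150732 -0.59592868  2.06361679] 9.05
40 ([0.01, -0.07, 0.06], [0.02, 0.05, -0.01])
37 ([-0.33, -0.07, 0.07], [0.01, -1.27, -2.7])
34 ([-0.67, -0.07, 0.07], [0.01, -2.58, -5.4])
31 ([-1.04, -0.03, 0.05], [0.01, -3.9, -8.1])
28 ([-1.42, 0.02, 0.02], [0.01, -5.21, -10.79])
28 ([-1.8, 0.31, -0.12], [0.01, -5.21, -10.79])
28 ([-2.18, 0.6, -0.26], [0.01, -5.21, -10.79])
```

View pics/scene11z.png

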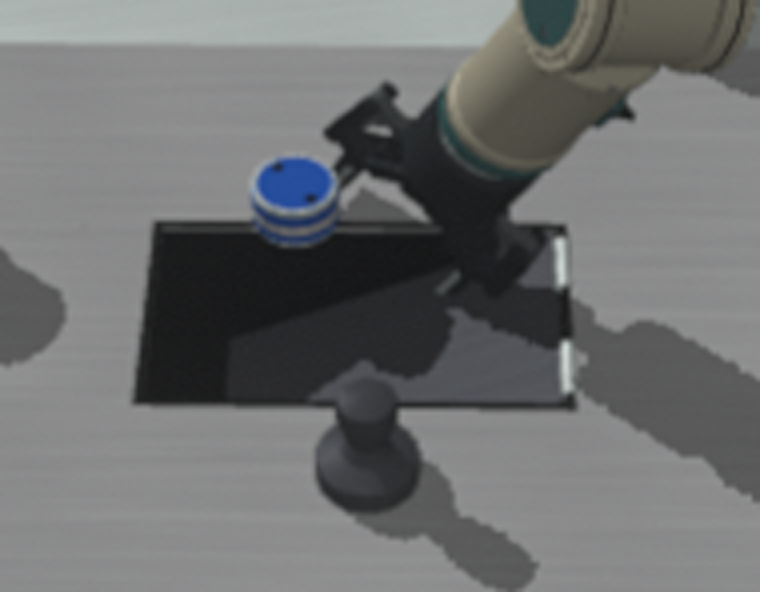

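Request:
play_rows([
  {"xyz": [-0.3,0,0.15],"turn": [0,-1.3,-2.7],"gripper": 8.54},
  {"xyz": [-0.65,0,0.2],"turn": [0,-2.6,-5.4],"gripper": 8.54},
  {"xyz": [-1.05,0.05,0.2],"turn": [0,-3.9,-8.1],"gripper": 8.54},
  {"xyz": [-1.4,0.1,0.15],"turn": [0,-5.2,-10.8],"gripper": 8.54},
  {"xyz": [-1.8,0.35,0],"turn": [0,-5.2,-10.8],"gripper": 8.54},
  {"xyz": [-1.8,0.35,0],"turn": [0,-5.2,-10.8],"gripper": 8.54},
])

```text
clock: 9.65
tcp_pos: [0.5374, 0.0289, -0.0028]
tool_rot: [-2.689, 0.001, 2.492]
wrist_force: [-0.9, -0.7, -0.2]
width: 0.0851
```

Run:
```python
from sim import *
c=bot.get_calibration("scene"); im=bot.snapshot("scene"); cv2.imwrite("pics/scene12z.png",cv2.resize(im[120:280,190:380,::-1],None,fx=4,fy=3.7,interpolation=2))
k=blue(im)
if k is not None: e=cv2.minEnclosingCircle(k); t=onplane(c,[e[0]],.038)[0]; print("tin",w2p(t),e)
b=now();show(*b); s=bot.state(); print(s["wrist_force"],s["clock"])
```

```text
tcp [ 0.5373  0.0289 -0.0028] push [-79.4 -26.2] 0.009 press [-40.   47.6] -0.0317
[-0.60150885 -1.02848918  3.41217098] 9.7
```

View pics/scene12z.png

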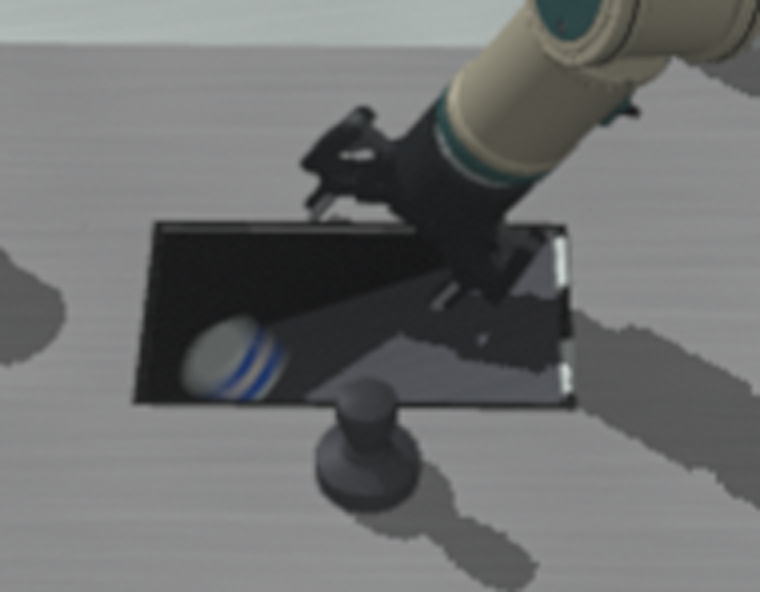

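The tin has gone over the edge and is falling at the free end, at about (235,355) in the zoomed view. I'll hold the flap open and let it slide clear.

Request:
play_rows([
  {"xyz": [0,0,0],"turn": [0,0,0],"gripper": 8.54},
  {"xyz": [0,0,0],"turn": [0,0,0],"gripper": 8.54},
  {"xyz": [0,0,0],"turn": [0,0,0],"gripper": 8.54},
  {"xyz": [0,0,0],"turn": [0,0,0],"gripper": 8.54},
  {"xyz": [0,0,0],"turn": [0,0,0],"gripper": 8.54},
  {"xyz": [0,0,0],"turn": [0,0,0],"gripper": 8.54},
  {"xyz": [0,0,0],"turn": [0,0,0],"gripper": 8.54},
  {"xyz": [0,0,0],"turn": [0,0,0],"gripper": 8.54},
])

```text
clock: 10.5
tcp_pos: [0.5364, 0.0291, -0.0026]
tool_rot: [-2.688, -0.0, 2.492]
wrist_force: [1.0, -1.9, 2.1]
width: 0.0853
```

Run:
```python
from sim import *
im=bot.snapshot("scene"); cv2.imwrite("pics/scene13z.png",cv2.resize(im[120:280,190:380,::-1],None,fx=4,fy=3.7,interpolation=2))
im=bot.snapshot("top"); cv2.imwrite("pics/top13.png",cv2.resize(im[140:270,200:380,::-1],None,fx=4.4,fy=4.4,interpolation=2))
b=now();show(*b); print(rel(b,(b[0]+[0,0,.05],b[1])),rel(b,(b[0]+[0,0,.16],b[1])))
```

```text
tcp [ 0.5365  0.029  -0.0026] push [-80.2 -26.2] 0.0092 press [-40.9  47.6] -0.0315
([0.0, -2.19, -4.49], [0.0, 0.0, 0.0]) ([0.0, -7.01, -14.38], [0.0, 0.0, 0.0])
```

View pics/scene13z.png

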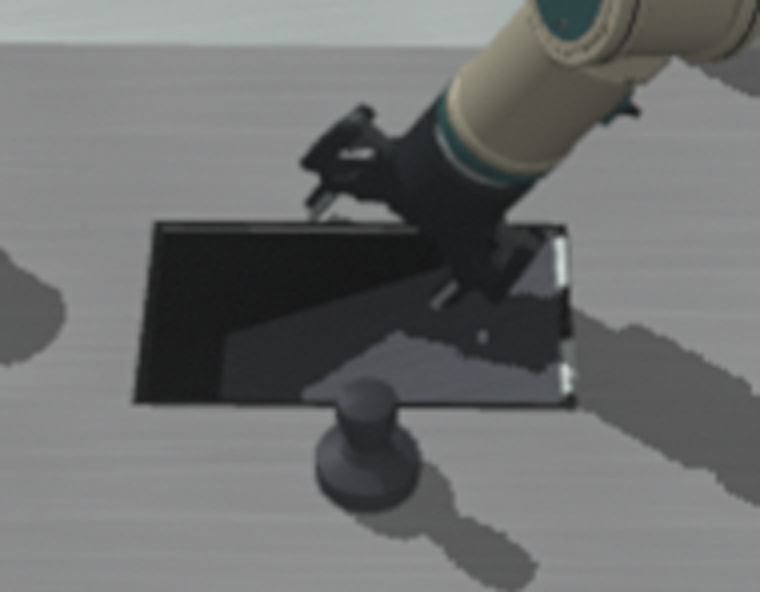

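View pics/top13.png

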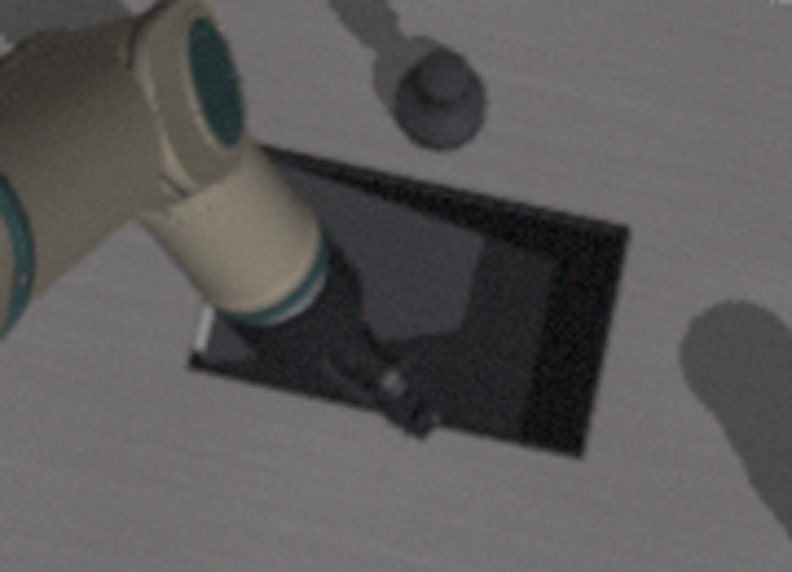

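The tin is off the flap and out of sight in the drawer, so I'll withdraw straight up.

Request:
play_rows([
  {"xyz": [0,-0.7,-1.4],"turn": [0,0,0],"gripper": 8.54},
  {"xyz": [0,-1.4,-2.9],"turn": [0,0,0],"gripper": 8.54},
  {"xyz": [0,-2.2,-4.5],"turn": [0,0,0],"gripper": 8.54},
  {"xyz": [0,-3.5,-7.2],"turn": [0,0,0],"gripper": 8.54},
  {"xyz": [0,-5.2,-10.7],"turn": [0,0,0],"gripper": 8.54},
  {"xyz": [0,-7,-14.4],"turn": [0,0,0],"gripper": 8.54},
  {"xyz": [-2,-8.8,-18],"turn": [0,0,0],"gripper": 8.54},
  {"xyz": [-2,-8.8,-18],"turn": [0,0,0],"gripper": 8.54},
])

```text
clock: 11.4
tcp_pos: [0.5566, 0.0146, 0.2047]
tool_rot: [-2.696, 0.01, 2.49]
wrist_force: [0.6, -0.9, -0.5]
width: 0.0852
```

Request:
play_rows([
  {"xyz": [0,0,0],"turn": [0,0,0],"gripper": 8.54},
  {"xyz": [0,0,0],"turn": [0,0,0],"gripper": 8.54},
  {"xyz": [0,0,0],"turn": [0,0,0],"gripper": 8.54},
  {"xyz": [0,0,0],"turn": [0,0,0],"gripper": 8.54},
  {"xyz": [0,0,0],"turn": [0,0,0],"gripper": 8.54},
])

```text
clock: 11.9
tcp_pos: [0.5517, 0.0169, 0.197]
tool_rot: [-2.687, -0.001, 2.492]
wrist_force: [0.4, -0.1, -0.0]
width: 0.0858
```

Run:
```python
from sim import *
im=bot.snapshot("scene"); cv2.imwrite("pics/scene14.png",im[:,:,::-1]); print("blue",blue(im) is not None)
im=bot.snapshot("wrist"); cv2.imwrite("pics/wrist14.png",im[:,:,::-1]); print("blue",blue(im) is not None)
b=now();show(*b); print(bot.state()["wrist_force"],bot.state()["clock"])
```

```text
blue False
blue False
tcp [0.552  0.0168 0.1973] push [-62.9 -35.8] 0.2091 press [-23.7  38. ] 0.1683
[0.11072863 0.47311065 0.34016342] 12.0
```

View pics/scene14.png

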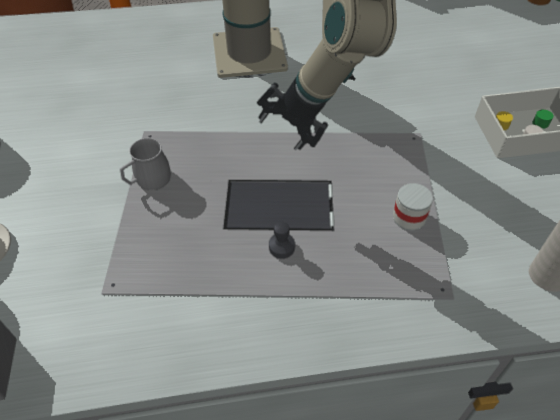

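View pics/wrist14.png

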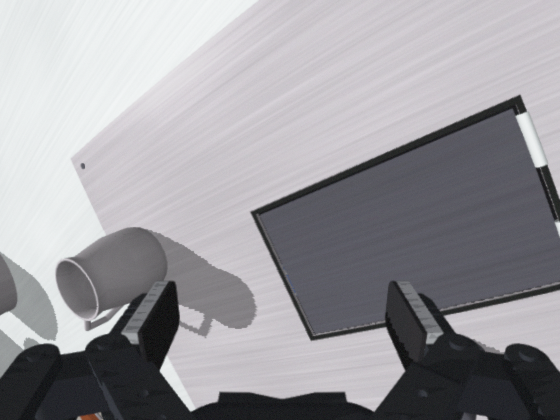

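The flap is shut flush, with corners at about (228,181) and (332,229) in the scene view. The tin is gone, and the jug, tamper and full tin stand where they did. I'm handing in.

```bash
python3 -c "
from cell import bot
print(bot.job_done())"
```

```text
the job is handed in; nothing more can be done
None
```

The tin went over the opening's near edge and down off the flap's free end, and I've handed the job in at about 12 s. I couldn't see into the drawer, so the tin lying there is inferred from it having left the flap.

**What I did:**
- I slid the tin over the sheet to beside the opening.
- One fingertip pressed the flap and held it open at about 0.5 to 0.6 rad, judged from the scene picture.
- The other finger pushed the tin over the edge.
- I kept the flap open 0.8 s longer, then withdrew straight up.

**Last checks:** No blue shows in the last scene and wrist pictures. The flap is shut flush, and the jug, tamper and full tin look unmoved by eye. Wrist force is about zero, and the highest reading I saw was about 6 N.

**What went differently:** On the first push the tin drifted outward along the finger. I backed off and re-aimed, with the flap still held open, and the second stroke dropped it. The camera estimates of the tin's position differed by about 2 to 3 mm.

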